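Feed glass colour discs through the gate

ROBOT

A 6-joint arm with a two-finger parallel gripper is mounted at the origin on the work surface. World frame = base frame: x ahead of the robot, y to its left, z up, the work surface at z = 0. Lengths are in m, angles in rad, forces in N, time in s.
With the tool pointing down it reaches from about 0.275 to 0.825 m from the base axis. Payload 4.9 kg.
Tool frame: the origin (TCP) lies midway between the tips of the shut fingers; the grasp point (between the pads) lies 19 mm behind it (bot.grip_depth is the distance from the TCP to the grasp point, in m); y points along the fingers, x is the direction in which the jaws open and shut, and the axes are right-handed (so a half turn about y gives the same grasp; the last joint's range is limited). The gripper opens to 85 mm and grips with 20 to 120 N. Pads are 22 mm wide; open, the fingers measure 114 mm over their backs; the gripper's body (76 mm by 85 mm) begins 54 mm behind the grasp point. The pads swing forward as they close: fully open they stand 13 mm farther back than shut.
Start: joints at [0.976, 0.326, -0.193, 1.052, 0, 1.437], TCP at [0.245, 0.493, 0.231] pointing down, gripper open.
Joint ranges: [-2.65, 2.65], [-0.97, 1.79], [-1.3, 1.35], [-1.93, 2.1], [-1.47, 1.37], [-3.14, 3.14]. Speed limits (rad/s): [2.57, 2.57, 3.14, 3.14, 3.14, 3.14].

INTERFACE

Orientations are given as a unit quaternion [w, x, y, z].
In Python, from cell import bot gives the robot as it stands. Calls block until the motion is done:
- bot.move_pose(position, orientation): joint-space move of the TCP to a pose.
- bot.move_linear(position, speed=0.15, rotation=None, until_force=None): straight line of the TCP; rotation=None keeps the orientation; speed is the mean speed in m/s. With until_force (N) it stops when the force on the tool has changed by that much, and returns True; else False.
- bot.goto_joints(angles): joint-space move.
- bot.set_gripper(opening, grasp_force=None): opening from 0.0 (shut) to 1.0 (fully open); grasp_force is the grip in N (None keeps the last); returns when the fingers have stopped.
- bot.wait(seconds).
- bot.solve_ik(position, orientation): joint angles nearest the present ones, or None.
- bot.camera(name): name is "scene" or "top"; returns the picture (480x640x3 uint8, red, green, blue); there is no depth.
- bot.calibration(name): a dict with "mtx" (3x3 intrinsics, pixels), "extrinsics" (4x4, takes a point from world to camera coordinates). Camera axes: x right, y down, z forward; pixel columns grow to the right and rows downward; lengths in m; the calibration is good to about 2 mm. A picture is of the moment at which its call begins. calibration takes no time and is no camera call.
A pose or a line that the arm cannot do raises bot.PlanningError and nothing moves.
- bot.close_job(): hands the job in, once; it reports no verdict.
Trained networks look in the newest picture that a camera, given by its name, has taken for a name from the list of things; names that differ only in an ending like _2 or _b are one class to them, and where a whole thing is asked for, a point or a joint stands for the part that bears it (a point fixed in the world has none). Each returns a list of dicts, best first, with "confidence" (0 to 1); they miss things now and then, are a little off and sometimes report something else, mostly with a low value. They report only what shows in the picture. A call takes as long as a camera call. They do not tell look-alikes from the thing itself.
- bot.search_frame(camera, thing): "bbox" ([left, top, width, height] in pixels, round what is visible of it).
Readings, each from a call of its own:
- bot.read_clock(): time.
- bot.read_joint_positions(): joint angles.
- bot.read_joint_vel(): joint speeds.
- bot.read_joint_efforts(): joint torques, N m.
- bot.read_position(): TCP position.
- bot.read_tool_rot(): TCP orientation.
- bot.read_ft_force(): force on the tool from outside, world axes, zero at the start.
- bot.read_moment(): the same for the moment, N m.
- bot.read_gripper_width(): opening from 0.0 (shut) to 1.0 (fully open).
Only numpy, scipy, OpenCV 4.12 (cv2) and the standard library are available. Lean on these libraries where they do the work, as an engineer would, in place of code of your own. Each camera call takes 0.05 s, during which the arm holds its last target. There are 200 camera calls.

TASK

On the grey sorting board, push the three coloured glass discs with your fingertips through the narrow gate into the slot, one at a time: the amber one first, then the green one, then the blue one, until all three lie in a row wholly inside the slot. Only slide them on the board, never lift them, and leave the brass weight, the glass stopper and the other glassware and tools around where they stand.

Things in the scene. Friction and masses are not known exactly. Their poses are not given: they have to be found in the camera images.
- gate (a point): Centre of the 48 mm wide gate in the gate wall, on the board's top surface at the wall's field-side face. Axes are the board's: y points from the gate out into the field (the slot lies towards -y), x runs along the gate wall, z up.
- slot_end (a point): Middle of the slot's closed end, on its white floor, 130 mm from the gate (gate y = -130 mm). The slot is level with the field, open above, 48 mm wide all along (gate x -24 to 24 mm); three discs in a row fit with 16 mm to spare, and a disc in it slides on when the next one pushes it. Axes as the gate's.
- field_middle (a point): Middle of the field, on the flat grey top, gate y = 100 mm. Field: gate x -125 to 125 mm between side rims, y 0 to 200 mm, no rim at the rear. Two discs start about 60 mm either side of the gate's middle line (y 35 to 55 mm), one on it (y 125 to 145 mm); colours vary. Axes as the gate's.
- board: Grey sorting board, fixed on the table, 266 by 340 mm, 12 mm thick, with brown wooden walls 8 mm thick and 14 mm high above its top; a fixed cork patch lies either side of the slot. Origin below the gate, on the table; axes as the gate's.
- amber_disc_mid (a point): Centre (half-way up) of the amber glass disc, a flat round, 38 mm diameter, 12 mm thick, about 34 g, lying flat on the board and sliding freely.
- green_disc_mid (a point): Centre (half-way up) of the green glass disc, a flat round, 38 mm diameter, 12 mm thick, about 34 g, lying flat on the board and sliding freely.
- blue_disc_mid (a point): Centre (half-way up) of the blue glass disc, a flat round, 38 mm diameter, 12 mm thick, about 34 g, lying flat on the board and sliding freely.
- brass_weight: small brass balance weight, 28 mm diameter, 37 mm tall, standing on a rear corner of the board's field; origin at the middle of its underside. Leave alone.
- stopper: pink glass bottle stopper, 26 mm diameter, 39 mm tall, standing on the other rear corner of the field; origin at the middle of its underside. Leave alone.
- blue_bauble: pale blue flecked glass ball, 90 mm diameter, in a cork ring, loose on the table beyond the slot end of the board; origin at the middle of its underside. Leave alone.
- red_bauble: pale pink flecked glass ball, 84 mm diameter, in a cork ring, loose on the table on the robot's left; origin at the middle of its underside. Leave alone.
- tumbler: green glass tumbler, 70 mm diameter, 85 mm tall, loose on the table on the robot's right; origin at the middle of its underside. Leave alone.
- brush: small brush lying loose on the table on the robot's left; origin at the underside, brush along its x. Leave alone.
Not all that is in view belongs to the job. Of the things that look like the part that bears amber_disc_mid, the smallest one is meant.

How it is judged:
By the outcome, as a careful person would: the job done as asked, in the order asked, and still so for the second after the job is handed in, with the robot touching nothing.
It also fails if it takes over 72 s, if anything falls off the work surface, if the arm or the gripper's body presses on something with over 40 N, if the wrist force passes 120 N, or if a joint passes its speed limit or range.

## Working session

There is one attempt and no reset: what is moved stays moved. The work goes in short steps, each a Python script; the robot and the scene stay as the last script left them, time stands still between calls to the robot, and variables do not carry over. Pictures are saved under pics/ and viewed, about 8 in all and at most 12, crops included, and the job is handed in when it is done.

```bash
ls; mkdir -p pics; python3 - <<'E'
from cell import bot
import cv2,numpy as np
for c in("scene","top"):
    im=bot.camera(c); cv2.imwrite(f"pics/{c}0.png",im[:,:,::-1])
    k=bot.calibration(c); print(c,np.round(k["mtx"],1).tolist(),np.round(k["extrinsics"],3).tolist())
    for t in ["amber_disc_mid","green_disc_mid","blue_disc_mid","board","brass_weight","stopper"]:
        print(t,[(np.round(d["bbox"]).tolist(),round(d["confidence"],2)) for d in bot.search_frame(c,t)][:4])
print(bot.read_clock(), bot.read_tool_rot())
E
```

```text
pics
scene [[587.6, 0.0, 319.1], [0.0, 587.6, 240.8], [0.0, 0.0, 1.0]] [[0.04, 0.999, -0.009, -0.018], [0.821, -0.038, -0.569, -0.43], [-0.569, 0.016, -0.822, 1.55], [0.0, 0.0, 0.0, 1.0]]
amber_disc_mid [([322.0, 276.0, 23.0, 21.0], 0.83), ([452.0, 261.0, 24.0, 26.0], 0.69), ([186.0, 304.0, 25.0, 24.0], 0.62)]
green_disc_mid [([336.0, 228.0, 20.0, 20.0], 0.67), ([380.0, 295.0, 14.0, 22.0], 0.53)]
blue_disc_mid [([378.0, 259.0, 19.0, 21.0], 0.84)]
board [([235.0, 200.0, 191.0, 140.0], 0.62)]
brass_weight [([399.0, 222.0, 13.0, 17.0], 0.45)]
stopper [([379.0, 294.0, 16.0, 24.0], 0.74), ([240.0, 200.0, 186.0, 140.0], 0.29)]
top [[576.5, 0.0, 317.8], [0.0, 576.5, 236.6], [0.0, 0.0, 1.0]] [[-0.013, -1.0, -0.005, 0.019], [-0.98, 0.013, -0.197, 0.56], [0.197, 0.002, -0.98, 1.249], [0.0, 0.0, 0.0, 1.0]]
amber_disc_mid [([414.0, 173.0, 19.0, 20.0], 0.75), ([190.0, 202.0, 22.0, 26.0], 0.75), ([312.0, 194.0, 10.0, 18.0], 0.67)]
green_disc_mid [([295.0, 245.0, 14.0, 18.0], 0.63)]
blue_disc_mid [([257.0, 210.0, 16.0, 14.0], 0.62)]
board [([226.0, 157.0, 168.0, 146.0], 0.95), ([108.0, 216.0, 43.0, 41.0], 0.72)]
brass_weight []
stopper []
0.7 [ 0.60098494 -0.60096203 -0.37262679  0.3725735 ]
```

View pics/scene0.png

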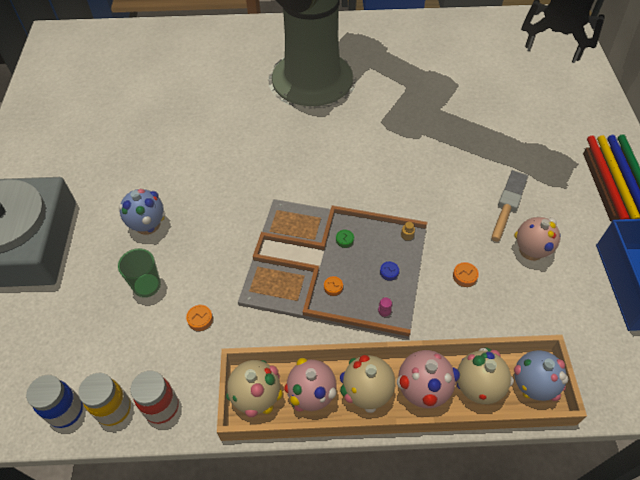

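View pics/top0.png

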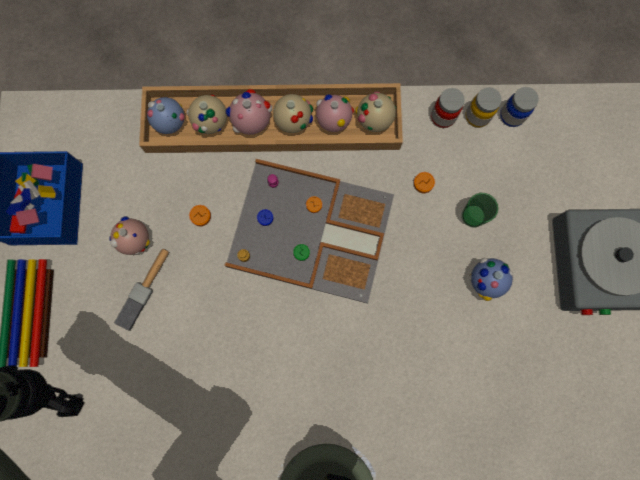

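The amber candidates are at scene (333,286), which is on the board, and at (465,274) and (199,317), which lie on the table and look larger. The task's disc is the one on the board. I'll rectify the board area at its top height to confirm this and fit the frame.

```bash
cat > h.py <<'E'
import numpy as np, cv2
from cell import bot
def proj(cam,P):
    k=bot.calibration(cam); E=k["extrinsics"]; P=np.atleast_2d(P)
    q=(P@E[:3,:3].T+E[:3,3])@k["mtx"].T
    return q[:,:2]/q[:,2:]
def unproj(cam,uv,z):
    k=bot.calibration(cam); E=k["extrinsics"]; uv=np.atleast_2d(uv)
    d=np.c_[uv,np.ones(len(uv))]@np.linalg.inv(k["mtx"]).T@E[:3,:3]
    c=-E[:3,:3].T@E[:3,3]
    return c+d*((z-c[2])/d[:,2])[:,None]
HSV={"amber":((8,170,120),(20,255,255)),"green":((50,120,40),(75,255,255)),"blue":((112,140,60),(126,255,255))}
def blobs(cam,im,c,z=0.018):
    m=cv2.inRange(cv2.cvtColor(im,cv2.COLOR_RGB2HSV),*HSV[c])
    n,_,st,ce=cv2.connectedComponentsWithStats(m)
    return [(st[i,4],ce[i].round(1),unproj(cam,ce[i],z)[0][:2].round(4)) for i in range(1,n) if st[i,4]>40]
E
python3 - <<'E'
from h import *
pts={"top":{"rimTL":(257,161),"rimBL":(228,266),"brdTR":(393,196),"brdBR":(368,301)},
 "scene":{"a":(334,207),"b":(426,222),"c":(410,334),"d":(240,303),"e":(273,201)}}
for c in pts:
    im=cv2.cvtColor(cv2.imread(f"pics/{c}0.png"),cv2.COLOR_BGR2RGB)
    for n,p in pts[c].items(): print(c,n,unproj(c,p,0.012)[0].round(3))
    for k in HSV:
        print(k,[b for b in blobs(c,im,k)])
    # rectified view, 2px/mm; rows= -x (far up), cols = -y (right)
    x1,y1,s=0.66,0.20,1900
    g=np.float32([[0,0],[760,0],[760,590],[0,590]])
    W=np.array([[x1-v/s,y1-u/s,0.012] for u,v in g])
    H=cv2.getPerspectiveTransform(np.float32(proj(c,W)),g)
    cv2.imwrite(f"pics/{c}_rect.png",cv2.warpPerspective(im,H,(760,590),flags=cv2.INTER_CUBIC)[:,:,::-1])
E
```

```text
top rimTL [0.756 0.156 0.012]
top rimBL [0.502 0.221 0.012]
top brdTR [ 0.665 -0.167  0.012]
top brdBR [ 0.417 -0.101  0.012]
amber [(np.int32(315), array([424. , 181.6]), array([ 0.6972, -0.2414])), (np.int32(194), array([313.6, 203.9]), array([0.6463, 0.0212])), (np.int32(317), array([199.4, 214.8]), array([0.6236, 0.2899])), (np.int32(80), array([243.2, 254.6]), array([0.5273, 0.1858])), (np.int32(41), array([238.2, 267.2]), array([0.4979, 0.1968])), (np.int32(49), array([304.6, 282.5]), array([0.4605, 0.044 ]))]
green [(np.int32(57), array([209.1, 113.7]), array([0.8766, 0.2734])), (np.int32(259), array([472. , 215.9]), array([ 0.6121, -0.3498])), (np.int32(203), array([301.1, 251.8]), array([0.532 , 0.0514])), (np.int32(750), array([  6.3, 311.8]), array([0.4025, 0.7238])), (np.int32(49), array([604.8, 311. ]), array([ 0.3868, -0.6359]))]
blue [(np.int32(119), array([518.3, 111.9]), array([ 0.8704, -0.4793])), (np.int32(270), array([ 19.6, 203.2]), array([0.6577, 0.7163])), (np.int32(199), array([264.7, 217.2]), array([0.6156, 0.1364])), (np.int32(834), array([ 16.3, 312.6]), ar
[... 730 characters left out ...]
79.3, 359.6]), array([0.8134, 0.2789])), (np.int32(51), array([268.4, 378.1]), array([ 0.832 , -0.1074])), (np.int32(55), array([296.9, 389. ]), array([ 0.8546, -0.0563]))]
blue [(np.int32(585), array([625.4, 169.6]), array([0.371 , 0.6996])), (np.int32(64), array([623.4, 226.8]), array([0.5291, 0.6416])), (np.int32(228), array([389.1, 269.6]), array([0.6126, 0.135 ])), (np.int32(41), array([455.7, 373.5]), array([0.8382, 0.2312])), (np.int32(103), array([433.9, 384.5]), array([0.8571, 0.1887])), (np.int32(425), array([ 58.1, 405.5]), array([ 0.8664, -0.4774])), (np.int32(76), array([319.3, 391.9]), array([ 0.8618, -0.0166])), (np.int32(52), array([ 72.5, 419.8]), array([ 0.8929, -0.4469]))]
```

```bash
cat >> h.py <<'E'
class B: g=np.array([0.576,-0.004]); th=-0.266
def w(p,z=0.012):
    p=np.atleast_2d(p)/1000.; c,s=np.cos(B.th),np.sin(B.th)
    q=p@np.array([[c,s],[-s,c]])+B.g
    return np.c_[q,np.full(len(q),z)]
def b(q):
    c,s=np.cos(B.th),np.sin(B.th); return ((np.atleast_2d(q)[:,:2]-B.g)@np.array([[c,-s],[s,c]])*1000).round(1)
E
python3 - <<'E'
from h import *
from scipy.optimize import minimize
# fit: white slot floor + brown wall-tops, using colour in both images
ims={c:cv2.imread(f"pics/{c}0.png") for c in("top","scene")}
def polys():
    return [("wall",[(-133,0),(-24,0),(-24,-8),(-133,-8)],.026),("wall",[(24,0),(133,0),(133,-8),(24,-8)],.026),
     ("wall",[(-133,0),(-125,0),(-125,200),(-133,200)],.026),("wall",[(125,0),(133,0),(133,200),(125,200)],.026),
     ("wall",[(-32,0),(-24,0),(-24,-138),(-32,-138)],.026),("wall",[(24,0),(32,0),(32,-138),(24,-138)],.026),("wall",[(-32,-130),(32,-130),(32,-138),(-32,-138)],.026)]
S=4
def masks(im):
    h=cv2.cvtColor(im,cv2.COLOR_BGR2HSV); m=cv2.inRange(h,(4,90,60),(14,255,190))
    return cv2.resize(cv2.GaussianBlur(m.astype(np.float32)/255,(0,0),.7),None,fx=S,fy=S,interpolation=cv2.INTER_LINEAR)
M={c:masks(i) for c,i in ims.items()}
def cost(p):
    B.g=p[:2]/1000; B.th=p[2]/100; t=0
    for c in M:
        r=np.zeros(M[c].shape,np.uint8)
        for _,q,z in polys():
            uv=proj(c,w(q,z)); cv2.fillPoly(r,[np.int32(((uv+.5)*S-.5)*16)],1,shift=4)
        r=r>0; t+=M[c][r].mean()
    return -t
for st in ([576,-4,-26.6],[573,-2,-25.5],[579,-6,-27.5]):
    o=minimize(cost,st,method="Nelder-Mead",options=dict(initial_simplex=np.array(st)+np.array([[0,0,0],[4,0,0],[0,4,0],[0,0,2]])))
    print(o.x.round(2),round(o.fun,3))
B.g=o.x[:2]/1000; B.th=o.x[2]/100
out=[]
for c in ims:
    im=cv2.resize(ims[c],None,fx=S,fy=S,interpolation=cv2.INTER_CUBIC)
    for _,q,z in polys()+[("f",[(-24,0),(24,0),(24,-130),(-24,-130)],.012)]:
        cv2.polylines(im,[np.int32(((proj(c,w(q,z))+.5)*S-.5)*16)],True,(255,255,0),1,shift=4)
    u,v=(proj(c,w([0,30]))[0]*S).astype(int); out.append(im[v-290:v+290,u-390:u+390])
    rgb=ims[c][:,:,::-1].copy()
    for k in HSV:
        for a,ce,q in blobs(c,rgb,k):
            if np.all(abs(b(q)[0]-[0,70])<[110,120]): print(c,k,a,b(q))
cv2.imwrite("pics/o_top.png",out[0]); cv2.imwrite("pics/o_scene.png",out[1])
q=bot.read_tool_rot(); from scipy.spatial.transform import Rotation as R
print(R.from_quat(q,scalar_first=True).as_matrix().round(3))
E
```

```text
[ 5.7824e+02  1.6000e-01 -2.6560e+01] -1.739
[ 5.7794e+02  1.4000e-01 -2.6740e+01] -1.735Traceback (most recent call last):
  File "<stdin>", line 23, in <module>
    res = _minimize_neldermead(fun, x0, args, callback, bounds=bounds,
                               **options)
    fxr = func(xr)
    fx = function(np.copy(x), *(wrapper_args + args))
  File "<stdin>", line 19, in cost
  File "h.py", line 4, in proj
    k=bot.calibration(cam); E=k["extrinsics"]; P=np.atleast_2d(P)
ValueError: time passes only in moves, steps and waits
```

```bash
sed -i 's/k=bot.calibration(cam)/k=cal(cam)/; s/\[0.576,-0.004\]/[0.5781,0.0001]/; s/-0.266$/-0.2662/' h.py; sed -i '2a from functools import lru_cache\n@lru_cache\ndef cal(c): return bot.calibration(c)' h.py
python3 - <<'E'
from h import *
S=4
P=[([(-133,0),(-24,0),(-24,-8),(-133,-8)],.026),([(24,0),(133,0),(133,-8),(24,-8)],.026),([(-133,0),(-125,0),(-125,200),(-133,200)],.026),([(125,0),(133,0),(133,200),(125,200)],.026),([(-24,0),(24,0),(24,-130),(-24,-130)],.012),([(-32,0),(32,0),(32,-138),(-32,-138)],.026)]
out=[]
for c in("top","scene"):
    i0=cv2.imread(f"pics/{c}0.png"); im=cv2.resize(i0,None,fx=S,fy=S,interpolation=cv2.INTER_CUBIC)
    for q,z in P: cv2.polylines(im,[np.int32(((proj(c,w(q,z))+.5)*S-.5)*16)],True,(255,255,0),1,shift=4)
    u,v=(proj(c,w([0,10]))[0]*S).astype(int); out.append(im[v-290:v+290,u-195:u+195])
    for k in HSV:
        for a,ce,q in blobs(c,i0[:,:,::-1].copy(),k):
            if np.all(abs(b(q)[0]-[0,70])<[110,120]): print(c,k,a,b(q))
cv2.imwrite("pics/o.png",np.hstack(out))
from scipy.spatial.transform import Rotation as R
print(R.from_quat(bot.read_tool_rot(),scalar_first=True).as_matrix().round(3),bot.read_clock())
E
```

```text
top amber 194 [[60.2 38.3]]
top amber 80 [[-97.9 165.8]]
top green 203 [[-58.   37.4]]
top blue 199 [[  0.3 141.4]]
scene amber 261 [[57.2 35.8]]
scene green 235 [[-59.1  35. ]]
scene blue 228 [[ -2.2 139.2]]
[[ 0.445  0.    -0.896]
 [ 0.896  0.     0.445]
 [ 0.    -1.    -0.   ]] 0.7
```

View pics/o.png

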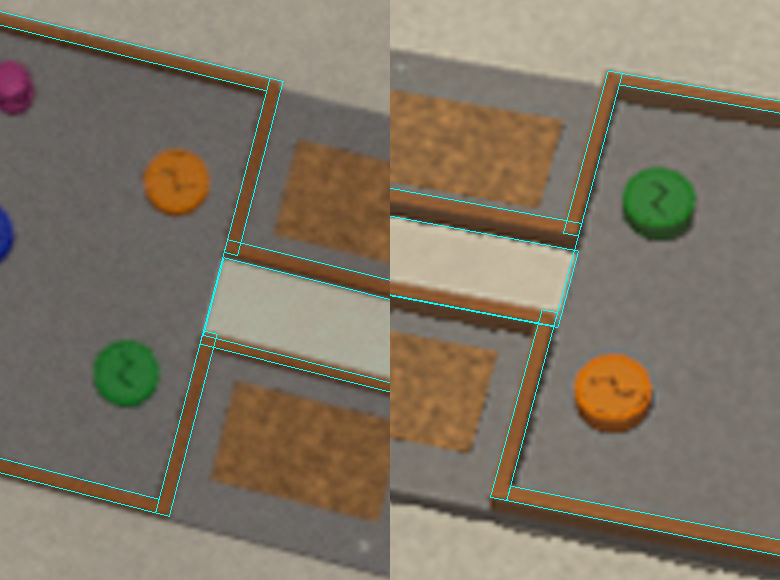

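Scene and top overlays agree: the fitted walls lie on the drawn ones within about 2 mm. The board's amber disc (194 px in the top view, against 315 and 317 px for the table ones) is the smallest, so it is the one meant. Stage 1: push amber sideways onto the gate line.

```bash
cat >> h.py <<'E'
from scipy.spatial.transform import Rotation as R
def rot(axis):  # jaw along board 'x' or 'y'
    c,s=np.cos(B.th),np.sin(B.th); d=np.array([c,s,0]) if axis=="x" else np.array([-s,c,0])
    out=[]
    for sg in(1,-1):
        a=sg*d; y=np.array([0,0,-1.]); out.append(R.from_matrix(np.c_[a,y,np.cross(a,y)]).as_quat(scalar_first=True))
    return out
def hover(p,axis,z=0.075):
    j=bot.read_joint_positions(); best=None
    for q in rot(axis):
        s=bot.solve_ik(w(p,z)[0],q)
        if s is not None and (best is None or abs(s-j).max()<best[0]): best=(abs(s-j).max(),q)
    bot.move_pose(w(p,z)[0],best[1])
ZP=0.015
def push(p0,p1,axis,speed=0.07,z=ZP,lift=0.075):
    hover(p0,axis)
    if bot.move_linear(w(p0,z)[0],0.12,until_force=12): print("touch on descent",bot.read_position()); return False
    hit=bot.move_linear(w(p1,z)[0],speed,until_force=25)
    P=bot.read_position(); print("end",b(P),round(P[2],4),"F",np.round(bot.read_ft_force(),1),"hit",hit)
    p=b(P)[0]; d=np.subtract(p0,p1); d=d/np.linalg.norm(d)*6
    bot.move_linear(w(p+d,z)[0],0.1)
    if lift: bot.move_linear(w(p+d,lift)[0],0.2)
def look(name=None):
    for c in("top","scene"):
        im=bot.camera(c)
        for k in HSV:
            for a,ce,q in blobs(c,im,k,0.022 if c=="top" else 0.018):
                if np.all(abs(b(q)[0]-[0,30])<[90,165]) and a>90: print(c,k,a,b(q)[0])
        if name:
            u,v=proj(c,w([0,30]))[0].astype(int); cr=im[v-75:v+75,u-100:u+100]
            cv2.imwrite(f"pics/{name}_{c}.png",cv2.resize(cr,None,fx=4,fy=4,interpolation=cv2.INTER_CUBIC)[:,:,::-1])
    print("t",bot.read_clock())
E
python3 - <<'E'
from h import *
bot.set_gripper(0.12); print(bot.read_gripper_width())
push((99,37),(29.5,37),"y")
look("a1")
E
```

```text
0.11595536755296004
touch on descent [0.6814837  0.01049244 0.01240991]
top blue 94 [ -0.7 148.6]
scene blue 261 [ -0.6 139.1]
t 4.4417
```

View pics/a1_scene.png

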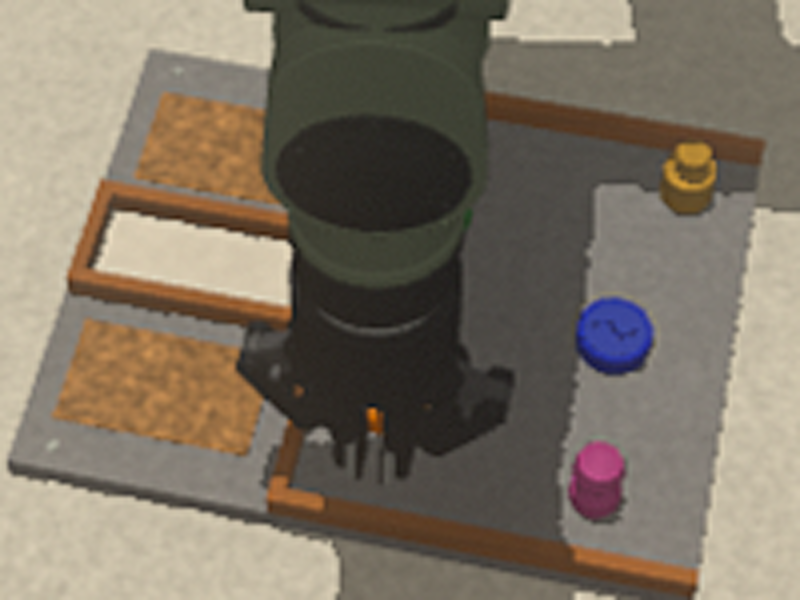

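Amber's edge shows between the two fingers at (375,418), and the tool stopped at z = 0.0124, which is board contact. I'll lift a little, check the resting height and push on.

```bash
python3 - <<'E'
from h import *
print(bot.read_position(),bot.read_ft_force())
bot.move_linear(w((99,37),0.020)[0],0.05); print(bot.read_position(),bot.read_ft_force())
bot.wait(.2); print(bot.read_position(),bot.read_ft_force())
E
```

```text
[0.68148566 0.01048292 0.01240492] [-0.03609878 -0.48157956  5.27911971]
[0.6837573  0.0097655  0.02031083] [-0.6803656  -0.76530268 -0.6273928 ]
[0.68303482 0.00978827 0.01964736] [ 0.29387965  1.14642803 -0.00393491]
```

```bash
sed -i 's/^ZP=.*/ZP=0.0168/; s/^    if bot.move_linear(w(p0,z)\[0\],0.12,until_force=12).*/    bot.move_linear(w(p0,0.032)[0],0.15)\n    if bot.move_linear(w(p0,z)[0],0.04,until_force=12): print("touch on descent",bot.read_position()); return False/' h.py
python3 - <<'E'
from h import *
push((99,37),(29.5,37),"y")
hover((45,85),"x"); look("a2")
E
```

```text
end [[29.9 37. ]] 0.0168 F [ 1.1  0.4 -0.5] hit False
scene amber 241 [-3.3 36. ]
scene green 142 [-52.8  30.8]
t 9.55
```

View pics/a2_top.png

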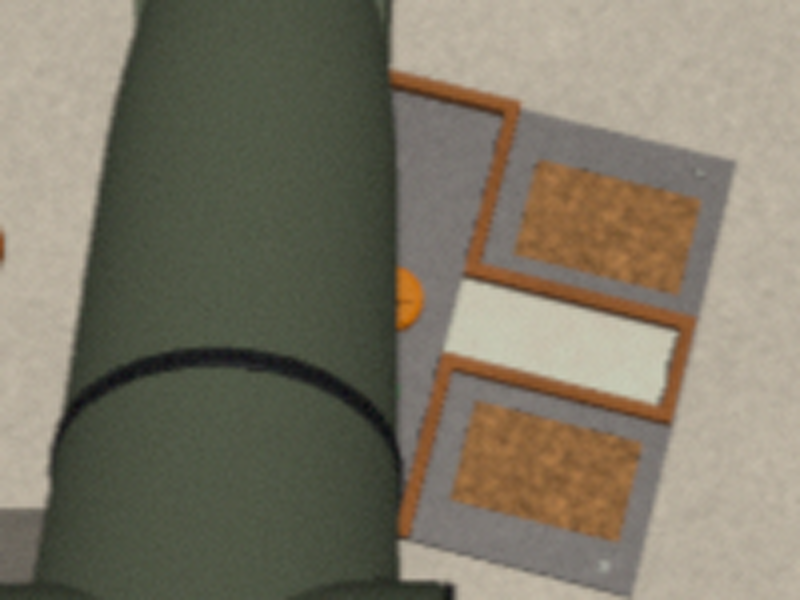

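```bash
python3 - <<'E'
from h import *
push((-1.5,78),(0,2),"x")
hover((-99,70),"y"); look("a3")
E
```

```text
end [[-0.   2.3]] 0.0168 F [-0.2  0.7  0.1] hit False
top amber 187 [ -0.9 -27.3]
top green 142 [-54.2  36.7]
scene amber 239 [ -2.7 -29.6]
scene green 244 [-58.6  35.4]
scene blue 141 [  4.7 140.5]
t 14.125
```

View pics/a3_scene.png

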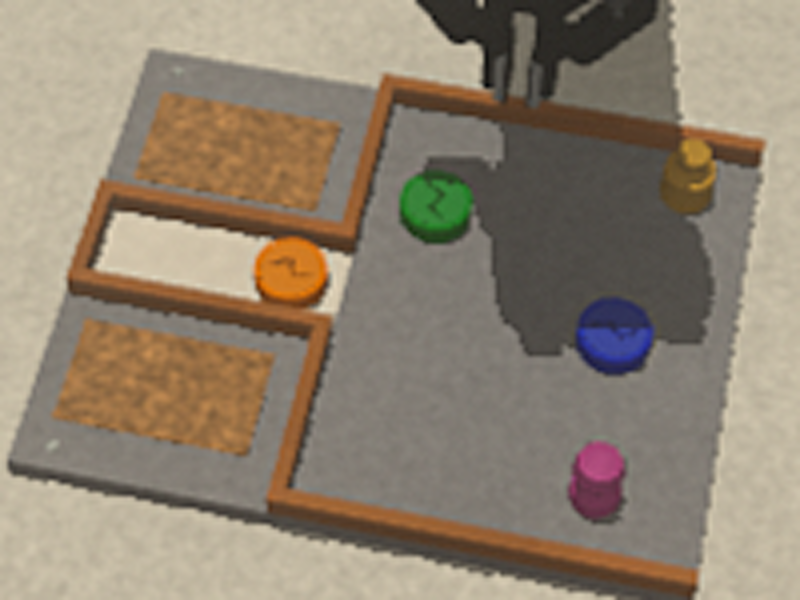

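Amber is in the slot at (290,270), green at (435,205) and blue at (615,335). Next comes green.

```bash
python3 - <<'E'
from h import *
push((-98,36.8),(-30.3,36.8),"y")
hover((-55,90),"x"); look("a4")
E
```

```text
end [[-30.9  36.8]] 0.0167 F [-0.6  0.7  0.5] hit False
top amber 188 [ -0.8 -27.4]
top green 198 [-0.8 37.3]
scene amber 239 [ -2.7 -29.6]
scene green 261 [-0.8 35.7]
t 18.7417
```

```bash
python3 - <<'E'
from h import *
push((-0.8,78),(0,2),"x")
hover((-60,120),"x",0.12); look("a5")
E
```

```text
end [[-0.1  2.2]] 0.0167 F [0.4 0.3 0.3] hit False
top amber 189 [ -0.5 -64.8]
top green 186 [ -0.8 -27.4]
scene amber 236 [ -2.6 -67.8]
scene green 244 [ -1.4 -28.9]
t 22.6667
```

View pics/a5_scene.png

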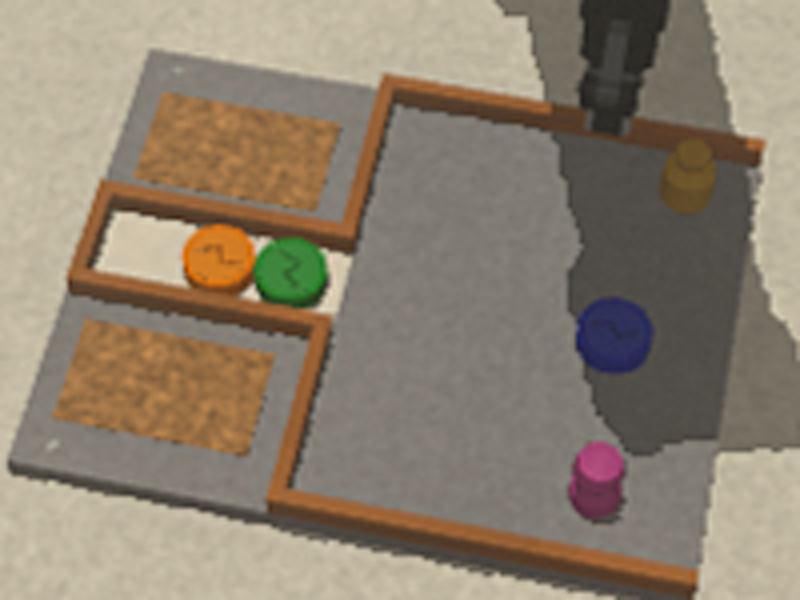

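Amber at (218,257) and green at (290,270) are in the slot. Blue at (615,335) is on the midline, so one long push should do it.

```bash
python3 - <<'E'
from h import *
push((-0.7,181),(0,1),"x",speed=0.06)
bot.move_linear(w((0,60),0.2)[0],0.2)
hover((-60,170),"x",0.2); look("a6")
E
```

```text
end [[0.  1.1]] 0.0168 F [ 0.5 -0.3  0.3] hit False
top amber 191 [ 1.00e-01 -1.03e+02]
top green 184 [ -0.7 -65.5]
top blue 186 [ -1.  -27.5]
scene amber 228 [  -2.3 -105.9]
scene green 237 [ -1.7 -67.7]
scene blue 209 [ -2.2 -29.7]
t 29.4333
```

View pics/a6_scene.png

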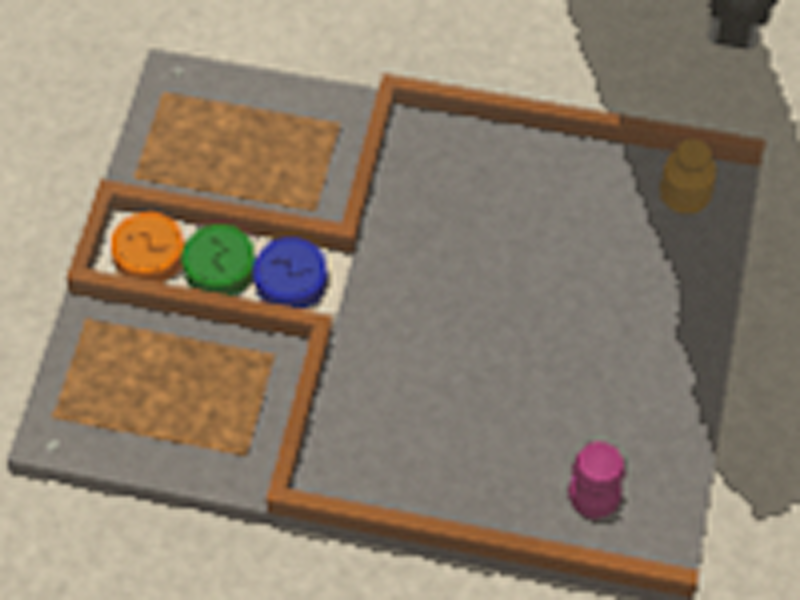

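View pics/a6_top.png

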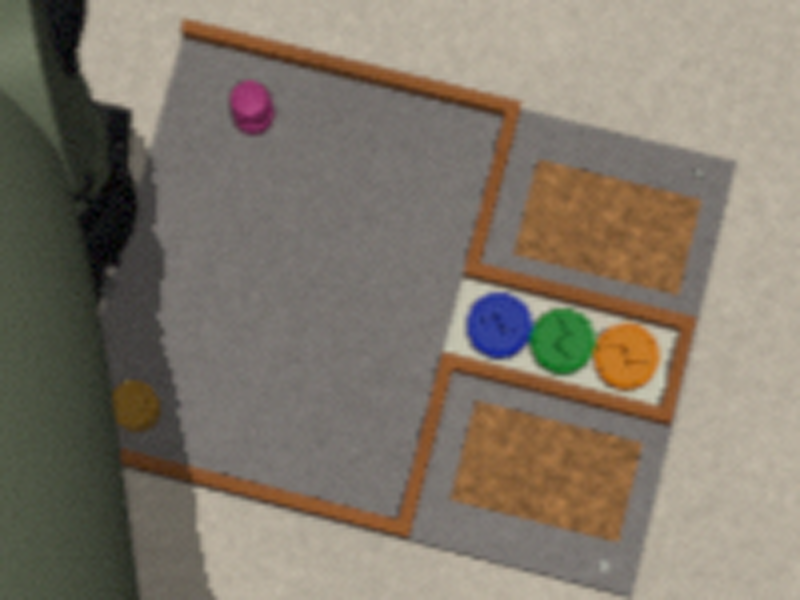

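Amber (147,243), green (218,257) and blue (290,270) lie in a row in the slot, with blue's rear edge about 9 mm inside the gate. The weight and stopper have not moved. Handing in.

```bash
python3 - <<'E'
from h import *
bot.wait(0.5); print(bot.read_clock(), bot.read_ft_force().round(1)); print(bot.close_job())
E
```

```text
29.9333 [-0.4 -0.1 -1.3]
the job is handed in; nothing more can be done
None
```

I pushed the three discs through the gate with slightly opened fingertips, amber first, then green, then blue. All three now lie in a row inside the slot, and I handed the job in at about 30 s of the 72 s allowed.

- **Disc positions:** the last look put the centres at gate y of about -104 mm (amber), -66 mm (green) and -28 mm (blue), all within about 2 mm of the slot's middle line. Blue's rear edge is about 9 mm inside the gate. The two cameras disagreed by 2 to 3 mm, which is less than that margin.
- **Things left alone:** in the final crops the brass weight and the stopper stand as before. The other glassware and tools lay outside those crops. I did not check them again, but the arm never worked low near them.
- **One hitch:** on the first descent the arm overshot by about 2.6 mm and the fingertips touched the board. The descent stopped at its 12 N limit and nothing moved. I then worked slightly higher and slower. No push reached its 25 N limit.

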